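# Stand the bevelled relief blocks in their mounts

### The job

Four of the loose white blocks on the bench have a bevelled (sloping) top: stand each of them, upright, flat on the floor of the mount made for it - small square, large square, oblong and round, each in the mount of its own shape and size, its sides parallel to the rim (which way the slope faces does not matter). Set them down gently rather than dropping or tipping them, let go of them, and leave the two flat-topped blocks where they stand.

Things in the scene. Friction and masses are not known exactly. Their poses are not given: they have to be found in the camera images.
- small_square: Small square bevelled block, 34 x 34 mm in plan. Loose, painted white, standing upright on the bench. Origin: centre of its underside, z up. Its flat top slopes along x: 36 mm high at the -x side, 52 mm at the +x side; all sides are vertical. About 35 g.
- large_square: Large square bevelled block, 54 x 54 mm in plan. Loose, painted white, standing upright on the bench. Origin: centre of its underside, z up. Its flat top slopes along x: 36 mm high at the -x side, 60 mm at the +x side; all sides are vertical. About 90 g.
- oblong: Oblong bevelled block, 64 mm (along x) x 32 mm (along y) in plan. Loose, painted white, standing upright on the bench. Origin: centre of its underside, z up. Its flat top slopes along x: 36 mm high at the -x side, 64 mm at the +x side; all sides are vertical. About 70 g.
- round: Round bevelled block, a column 46 mm in diameter. Loose, painted white, standing upright on the bench. Origin: centre of its underside, z up. Its flat top slopes along x: 36 mm high at the -x side, 56 mm at the +x side; all sides are vertical. About 55 g.
- flat_square: Flat-topped square block, 54 x 54 mm, level top 48 mm high: not wanted, stays where it stands. Loose, painted white, standing upright on the bench. Origin: centre of its underside, z up. Loose flat things (rule, pencil, file, sanding stick, up to 8 mm high) lie between blocks and mounts; taller things and a fixed relief panel at the bench's edges are out of the way and not part of the job.
- flat_round: Flat-topped round block, 46 mm in diameter, level top 46 mm high: not wanted, stays where it stands. Loose, painted white, standing upright on the bench. Origin: centre of its underside, z up. 
- mount_small: Mount of the small square block: square, 70 mm outside, 52 mm inside the rim. Fixed to the bench, does not move. Shallow mount: dark floor 4 mm thick, a pale plywood rim 9 mm wide all round that stands 9 mm above the bench (5 mm above the floor). Origin: centre of its underside at bench height, z up; a block stands on its floor at 4 mm. 
- mount_large: Mount of the large square block: square, 90 mm outside, 72 mm inside the rim. Fixed to the bench, does not move. Shallow mount: dark floor 4 mm thick, a pale plywood rim 9 mm wide all round that stands 9 mm above the bench (5 mm above the floor). Origin: centre of its underside at bench height, z up; a block stands on its floor at 4 mm. 
- mount_oblong: Mount of the oblong block: 100 x 68 mm outside, 82 mm (along x) x 50 mm (along y) inside the rim. Fixed to the bench, does not move. Shallow mount: dark floor 4 mm thick, a pale plywood rim 9 mm wide all round that stands 9 mm above the bench (5 mm above the floor). Origin: centre of its underside at bench height, z up; a block stands on its floor at 4 mm. 
- mount_round: Mount of the round block: round, 82 mm in diameter outside, 64 mm inside the rim. Fixed to the bench, does not move. Shallow mount: dark floor 4 mm thick, a pale plywood rim 9 mm wide all round that stands 9 mm above the bench (5 mm above the floor). Origin: centre of its underside at bench height, z up; a block stands on its floor at 4 mm. 
Things that resemble listed ones, but are neither listed nor needed, are in the scene too. What is shaped like the small_square but turquoise is not meant.

How it is judged:
By the outcome, as a careful person would: the job done as asked, in the order asked, and still so for the second after the job is handed in, with the robot touching nothing.
It also fails if it takes over 104 s, if anything falls off the work surface, if the arm or the gripper's body presses on something with over 40 N, if the wrist force passes 120 N, or if a joint passes its speed limit or range.

### The arm

A 6-joint arm with a two-finger parallel gripper is mounted at the origin on the work surface. World frame = base frame: x ahead of the robot, y to its left, z up, the work surface at z = 0. Lengths are in m, angles in rad, forces in N, time in s.
With the tool pointing down it reaches from about 0.35 to 0.775 m from the base axis. Payload 5.5 kg.
Tool frame: the origin (TCP) lies midway between the tips of the shut fingers; the grasp point (between the pads) lies grasp_offset behind it (grasp_offset is the distance from the TCP to the grasp point, in m); z points along the fingers, y is the line along which they close (so a half turn about z gives the same grasp; the last joint's range is limited). The gripper opens to 85 mm and grips with 20 to 120 N. Pads are 22 mm wide; open, the fingers measure 114 mm over their backs; the gripper's body (76 mm by 85 mm) begins 54 mm behind the grasp point. The pads swing forward as they close: fully open they stand 13 mm farther back than shut.
Start: joints at [1.152, 0.313, 0.046, 1.304, 0, 1.431], TCP at [0.158, 0.553, 0.231] pointing down, gripper open.
Joint ranges: [-2.76, 2.76], [-0.86, 1.69], [-1.03, 1.26], [-2.2, 2.34], [-1.47, 1.5], [-3.14, 3.14]. Speed limits (rad/s): [2.57, 2.57, 3.14, 3.14, 3.14, 3.14].

### API

Orientations are given as a unit quaternion [w, x, y, z].
In Python, from workcell import * gives the robot as it stands.
- The arm moves only by the tool step_arm, never from a script. Its argument "deltas" is a list of rows, each a list of 7 numbers: the shift along the world's x, y, z in mm, then the turn, a rotation vector about the world's x, y, z in degrees, then the gripper's target within -1 to 1 (fully open at 1, half-way at 0, shut at -1). A call has 1 to 5 rows; each row shifts and turns the commanded pose from where the row before left it; what a row does not reach is not made up. A row lasts 1/10 s, in which the tool goes at most 50 mm and 8.59 degrees, less where a joint would pass 70% of its speed; a pose out of reach is approached as far as the arm can. A call is refused whole if a number of a shift passes 50 or a number of a turn 8.59, either way. A call with a gripper value outside its range is refused whole. The fingers move at their own pace and stop on an object; "newtons" is the grip in N (left out, the last holds). Time passes only in rows, so rows that do not move let the fingers close. It gives the time, the measured TCP pose, the force, the opening and the grip force at its end, in the units of the state.
- get_state(): the state, without advancing time (a new reading comes with each control period).
- read_camera(name): name is "scene" or "side" or "wrist"; returns a dict with "image" (420x560x3 uint8, red, green, blue), "z_map" (420x560 float32, m along the optical axis (not along the pixel's ray), 0 where there is no reading), "K" (3x3 intrinsics, pixels), "world_from_camera" (4x4, takes a point from camera to world coordinates). Camera axes: x right, y down, z forward; pixel columns grow to the right and rows downward; lengths in m; the calibration is good to about 2 mm. A picture is of the moment at which its call begins.
- hand_in(): hands the job in; it is judged then, once.
The state is a dict: "clock": time; "joint_pos": joint angles; "qvel": joint speeds; "tau": joint torques, N m; "tcp_pos": TCP position; "orientation": TCP orientation; "wrist_force": force on the tool from outside, world axes, zero at the start; "ft_torque": the same for the moment, N m; "finger_gap": finger opening in m; "grip_force": force on a finger pad.
Only numpy, scipy, OpenCV 4.12 (cv2) and the standard library are available. Lean on these libraries where they do the work, as an engineer would, in place of code of your own. Each camera call takes 0.05 s, during which the arm holds its last target. There are 200 camera calls.

## Working session

There is one attempt and no reset: what is moved stays moved. The work goes in short steps, Python scripts to look and compute and a tool call to move; the robot and the scene stay as the last step left them, time stands still between calls to the robot, and variables do not carry over. Pictures are saved under pics/ and viewed, at most 14 in all, crops included, and the job is handed in when it is done.

Besides the shell and the picture viewer there is one more tool, called after "Emit:" by a JSON object that holds its "name" and its "arguments". step_arm: Moves the arm, as the interface text tells. Its arguments: {"type":"object","properties":{"deltas":{"type":"array","items":{"type":"array","items":{"type":"number"}}},"newtons":{"type":"number"}},"required":["deltas"]}

```bash
mkdir -p pics; python3 - <<'E'
from workcell import *
import cv2,numpy as np
for n in ("scene","side"):
    d=read_camera(n); np.savez(f"{n}.npz",**d)
    cv2.imwrite(f"pics/{n}0.png",d["image"][...,::-1])
    print(n,d["K"].tolist(),np.round(d["world_from_camera"],3).tolist(),(d["z_map"]>0).mean())
s=get_state();print(s)
E
```

```text
scene [[482.71953164910036, 0.0, 272.77850942036673], [0.0, 482.71953164910036, 217.16855538084025], [0.0, 0.0, 1.0]] [[0.18, 0.854, -0.489, 1.191], [0.984, -0.153, 0.096, -0.144], [0.007, -0.498, -0.867, 1.23], [0.0, 0.0, 0.0, 1.0]] 0.9957993197278912
side [[451.2559541875927, 0.0, 285.43924846349216], [0.0, 451.2559541875927, 208.74304175051552], [0.0, 0.0, 1.0]] [[0.801, -0.325, 0.502, -0.069], [-0.598, -0.462, 0.655, -0.76], [0.019, -0.825, -0.565, 0.693], [0.0, 0.0, 0.0, 1.0]] 0.9959056122448979
{'clock': 0.1, 'joint_pos': array([1.15240024e+00, 3.13923336e-01, 4.51089036e-02, 1.30359627e+00,
       3.14837088e-06, 1.43121637e+00]), 'qvel': array([ 0.00049037, -0.00093686,  0.00172429, -0.00011182, -0.0010887 ,
        0.00103804]), 'tau': array([ 3.22052889e-03, -4.81723130e+01,  2.99245656e+01,  1.25751510e-02,
       -1.09355713e-04,  4.04418216e-06]), 'tcp_pos': array([0.15806474, 0.55238453, 0.23050583]), 'orientation': array([-2.23799217e-04,  1.38956903e-01,  9.90298100e-01, -7.75544577e-04]), 'wrist_force': array([ 0.44875868,  0.51410211, -0.74023016]), 'ft_torque': array([-0.01180627,  0.0073522 ,  0.03105439]), 'grip_force': 0.0, 'finger_gap': 0.08528908821125318}
```

View pics/scene0.png

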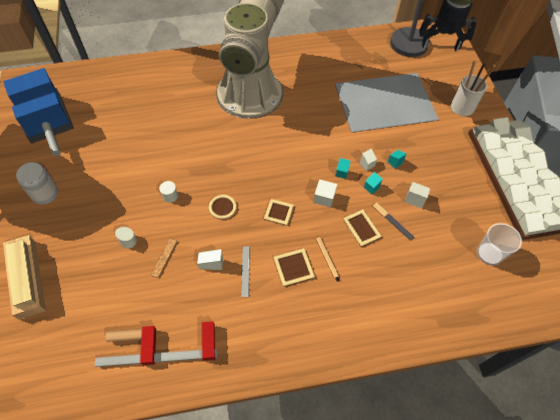

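View pics/side0.png

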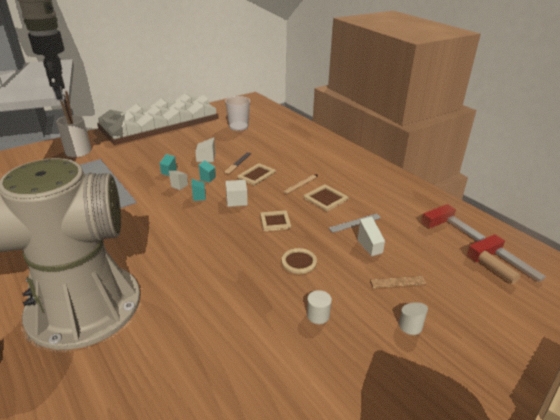

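Scene view: white blocks at (169,191) and (126,238) round, (210,260) oblong, (325,194) and (417,195) squares, (369,159) small square among the turquoise ones. Mounts: round (223,207), small (279,212), oblong (363,227), large (294,267).

```bash
cat > h.py <<'E'
import cv2,numpy as np
from scipy.spatial.transform import Rotation as R
def cloud(d):
    z=d["z_map"];K=d["K"];v,u=np.indices(z.shape)
    p=np.stack([(u-K[0,2])/K[0,0]*z,(v-K[1,2])/K[1,1]*z,z],-1)
    T=d["world_from_camera"];return p@T[:3,:3].T+T[:3,3]
def plane(d,uv,h):
    K=d["K"];T=d["world_from_camera"];uv=np.asarray(uv,float)
    r=np.c_[(uv[:,0]-K[0,2])/K[0,0],(uv[:,1]-K[1,2])/K[1,1],np.ones(len(uv))]@T[:3,:3].T
    return T[:3,3]+r*((h-T[2,3])/r[:,2])[:,None]
def blocks(d,lim=(0.2,0.85,-0.5,0.6)):
    P=cloud(d);hsv=cv2.cvtColor(d["image"],cv2.COLOR_RGB2HSV)
    inb=(P[...,0]>lim[0])&(P[...,0]<lim[1])&(P[...,1]>lim[2])&(P[...,1]<lim[3])
    m=((hsv[...,1]<80)&(P[...,2]>0.025)&(P[...,2]<0.085)&inb&(d["z_map"]>0)).astype(np.uint8)
    n,L,st,_=cv2.connectedComponentsWithStats(m);out=[]
    for i in range(1,n):
        if st[i,4]<40: continue
        q=P[L==i]
        # points on the top: fit plane with near-up normal via robust iteration
        r=cv2.minAreaRect((q[:,:2]*1000).astype(np.float32))
        out.append((q,r)); print("block px",st[i].tolist(),"xy",np.round(r[0],1),"size",np.round(r[1],1),"ang",round(r[2],1),"z",np.round(np.percentile(q[:,2],[2,50,98])*1000,1))
    return out
def mounts(d,hi=0.004,lim=(0.2,0.85,-0.5,0.6),amin=80):
    hsv=cv2.cvtColor(d["image"],cv2.COLOR_RGB2HSV);P=cloud(d)
    inb=(P[...,0]>lim[0])&(P[...,0]<lim[1])&(P[...,1]>lim[2])&(P[...,1]<lim[3])&(abs(P[...,2])<.02)
    m=((hsv[...,2]<85)&inb).astype(np.uint8)
    m=cv2.morphologyEx(m,cv2.MORPH_OPEN,np.ones((3,3)))
    n,L,st,_=cv2.connectedComponentsWithStats(m)
    for i in range(1,n):
        if st[i,4]<amin: continue
        v,u=np.nonzero(L==i);q=plane(d,np.c_[u,v],hi)*1000
        r=cv2.minAreaRect(q[:,:2].astype(np.float32))
        print("dark px",st[i].tolist(),"xy",np.round(r[0],1),"size",np.round(r[1],1),"ang",round(r[2],1))
E
python3 - <<'E'
from h import *
for n in ("scene","side"):
    d=dict(np.load(n+".npz"));print(n);blocks(d);mounts(d)
E
```

```text
scene
block px [361, 149, 16, 17, 167] xy [365.3 315.1] size [38.3 36. ] ang 24.5 z [26.6 42.  54.5]
block px [314, 180, 23, 24, 368] xy [460.2 154.5] size [54.2 60.3] ang 62.2 z [26.7 47.4 53.9]
block px [159, 182, 17, 17, 217] xy [ 372.6 -299.7] size [47.8 43.6] ang 11.0 z [27.6 45.3 50.7]
block px [406, 183, 24, 22, 326] xy [510.1 424.5] size [54.  60.3] ang 54.1 z [26.9 47.  60.2]
block px [115, 227, 20, 18, 263] xy [ 503.  -427.4] size [50.1 43.7] ang 21.6 z [26.2 44.4 56.3]
block px [488, 227, 19, 17, 195] xy [690.9 578.5] size [50.3 15.7] ang 70.3 z [25.9 57.3 83.6]
block px [479, 235, 31, 28, 314] xy [739.9 546.8] size [77.8 30.1] ang 35.2 z [26.4 57.1 83.7]
block px [197, 250, 25, 17, 344] xy [ 617.2 -205.1] size [64.6 36.4] ang 77.4 z [27.5 47.3 64.4]
side
block px [227, 107, 22, 18, 322] xy [709.6 548.9] size [37.  76.2] ang 55.7 z [26.6 56.4 83.7]
block px [196, 138, 19, 18, 252] xy [511.1 424.8] size [62.9 54.4] ang 54.5 z [26.8 43.8 62. ]
block px [169, 171, 18, 12, 159] xy [365.7 313.2] size [39.  38.2] ang 15.2 z [25.9 39.9 53. ]
block px [226, 180, 21, 19, 364] xy [460.3 154.6] size [60.2 53.9] ang 62.2 z [26.  48.1 51.6]
block px [359, 217, 26, 31, 511] xy [ 616.5 -204.9] size [67.8 35. ] ang 77.8 z [26.1 45.7 64.9]
block px [308, 290, 23, 26, 489] xy [ 372.7 -299.8] size [49.2 44.4] ang 56.0 z [26.6 46.2 49. ]
block px [401, 303, 27, 23, 493] xy [ 502.8 -428.8] size [46.1 45.8] ang 30.8 z [26.3 44.3 55.4]
```

```bash
python3 - <<'E'
from h import *
import h
src=dict(np.load("scene.npz"));hsv=cv2.cvtColor(src["image"],cv2.COLOR_RGB2HSV)
for n,pts in (("scene",[(223,207),(279,212),(363,227),(294,267)]),("side",[(299,260),(275,221),(257,174),(325,196)])):
    d=dict(np.load(n+".npz"));hsv=cv2.cvtColor(d["image"],cv2.COLOR_RGB2HSV)
    print(n,[hsv[v,u].tolist() for u,v in pts], hsv[300,250].tolist())
    for u,v in pts:
        # pixels darker than half of wood, connected to seed
        m=(hsv[...,2]<130).astype(np.uint8);w=np.zeros_like(m);w[v-25:v+25,u-28:u+28]=1
        c,L=cv2.connectedComponents(m*w)
        vv,uu=np.nonzero(L==L[v,u]) if L[v,u] else ([],[])
        if len(vv)==0: print("no");continue
        q=plane(d,np.c_[uu,vv],.005)*1000;r=cv2.minAreaRect(q[:,:2].astype(np.float32))
        # rim: pale low saturation? use the height 6..12mm
        P=cloud(d)*1000;mm=(hsv[...,1]<150)&(hsv[...,2]>140)&(w>0)&(P[...,2]<14)
        r2=cv2.minAreaRect(P[mm][:,:2].astype(np.float32))
        print(len(vv),np.round(r[0],1),np.round(r[1],1),round(r[2],1),"| rim",np.round(r2[0],1),np.round(r2[1],1),round(r2[2],1))
E
```

```text
scene [[12, 163, 105], [11, 162, 104], [11, 157, 107], [11, 162, 104]] [14, 166, 212]
281 [ 436.9 -149.5] [59.7 55.4] 79.9 | rim [ 436.2 -149.4] [89.8 83.3] 5.1
233 [484.   11.3] [49.2 47.1] 63.5 | rim [483.3  11.4] [75.1 81. ] 61.5
372 [578.  239.6] [78.7 44.7] 16.3 | rim [568.5 268.2] [108.7 137.9] 16.6
563 [664.8  19.4] [67.9 68.6] 6.2 | rim [661.4  44.2] [ 99.6 144.9] 7.0
side [[11, 138, 96], [10, 141, 96], [9, 130, 96], [11, 131, 101]] [13, 145, 146]
330 [ 444.3 -147.3] [52.9 60.9] 54.5 | rim [ 451.7 -141.1] [179.6 137.8] 53.9
174 [491.4  13.2] [40.8 49.3] 63.6 | rim [498.9  19.8] [229.5 155.6] 56.4
163 [585.8 242.8] [71.2 41.7] 15.7 | rim [590.5 261.4] [311.2 184.2] 53.7
276 [673.1  22.5] [64.  63.3] 6.2 | rim [689.1  36. ] [275.6 171. ] 51.9
```

Emit:
{"name": "step_arm", "arguments": {"deltas": [[35,-40,0,0,0,0,1],[35,-40,0,0,0,0,1],[35,-40,0,0,0,0,1],[35,-40,0,0,0,0,1],[35,-40,0,0,0,0,1]]}}

```text
clock: 0.6
tcp_pos: [0.3235, 0.363, 0.231]
orientation: [-0.0, 0.139, 0.99, -0.0]
wrist_force: [0.3, -0.0, 0.4]
finger_gap: 0.0854
grip_force: 0.0
```

```bash
cat >> h.py <<'E'
def yaw():
    from workcell import get_state
    s=get_state();w,x,y,z=s["orientation"];M=R.from_quat([x,y,z,w]).as_matrix()
    print("t",round(s["clock"],2),"tcp",np.round(s["tcp_pos"]*1000,1),"closing yaw",round(np.degrees(np.arctan2(M[1,1],M[0,1])),1),"zaxis",np.round(M[:,2],3),"gap",round(s["finger_gap"]*1000,1),"F",np.round(s["wrist_force"],1),"q",np.round(s["joint_pos"],2))
E
python3 - <<'E'
from workcell import *
import workcell
from h import *
yaw();print([n for n in dir(workcell) if n[0]!='_'], getattr(workcell,'grasp_offset',None))
d=read_camera("wrist");np.savez("w.npz",**d);cv2.imwrite("pics/w1.png",d["image"][...,::-1]);print(np.round(d["world_from_camera"],3).tolist())
blocks(d)
E
```

```text
t 0.6 tcp [323.5 363.  231. ] closing yaw 74.1 zaxis [-0. -0. -1.] gap 85.4 F [ 0.3 -0.   0.4] q [ 0.68  0.14 -0.17  1.25  0.    0.96]
['MotionError', 'get_state', 'grasp_offset', 'hand_in', 'read_camera'] 0.0187
[[0.276, 0.929, 0.247, 0.261], [0.961, -0.266, -0.072, 0.381], [-0.001, 0.257, -0.966, 0.373], [0.0, 0.0, 0.0, 1.0]]
block px [218, 210, 48, 46, 1223] xy [364.3 314.6] size [34.3 34.5] ang 21.9 z [27.4 42.7 51.5]
block px [342, 296, 56, 69, 2415] xy [509.  421.7] size [51.  55.1] ang 53.6 z [27.5 46.9 58.7]
block px [154, 330, 7, 17, 54] xy [459.8 183.9] size [ 0.8 23.2] ang 61.5 z [26.2 33.1 46.1]
```

View pics/w1.png

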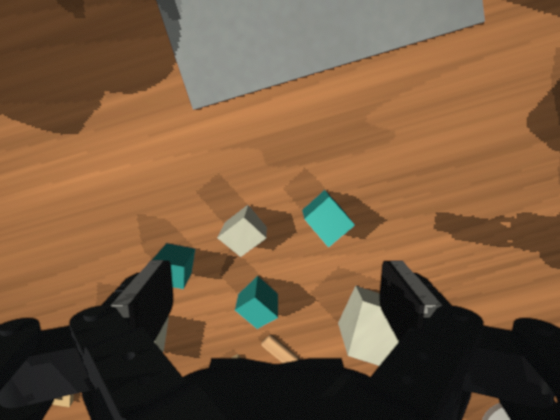

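Wrist view: the white small block is at (242,231), with turquoise neighbours at (328,218), (258,302) and (175,263), and the large block at (367,325).

```bash
python3 - <<'E'
from h import *
for n in("w.npz","scene.npz"):
    d=dict(np.load(n));P=cloud(d)*1000;hsv=cv2.cvtColor(d["image"],cv2.COLOR_RGB2HSV)
    m=((hsv[...,0]>75)&(hsv[...,0]<105)&(hsv[...,1]>130)&(P[...,2]>8)).astype(np.uint8);k,L,st,_=cv2.connectedComponentsWithStats(m)
    for i in range(1,k):
        if st[i,4]<50: continue
        q=P[L==i];r=cv2.minAreaRect(q[:,:2].astype(np.float32));o=np.array([364.5,314.6])
        c=cv2.boxPoints(r)-o;a=np.radians(22);M=np.array([[np.cos(a),np.sin(a)],[-np.sin(a),np.cos(a)]])
        print(np.round(r[0]),np.round(r[1]),round(r[2]),np.percentile(q[:,2],98),"corners in block frame",np.round(c@M.T).tolist())
E
```

```text
[328. 387.] [130.  36.] 21 51.40631833761087 corners in block frame [[-71.0, 100.0], [-72.0, 64.0], [58.0, 61.0], [59.0, 97.0]]
[320. 293.] [ 39. 208.] 44 244.71624140026609 corners in block frame [[-107.0, 85.0], [-28.0, -107.0], [8.0, -92.0], [-71.0, 100.0]]
[370. 347.] [ 43. 224.] 62 51.19446317199051 corners in block frame [[-71.0, 100.0], [72.0, -72.0], [106.0, -45.0], [-38.0, 128.0]]
[768. 127.] [  42. 1005.] 55 54.45089374203622 corners in block frame [[13.0, 85.0], [560.0, -758.0], [595.0, -735.0], [48.0, 108.0]]
[775.  39.] [ 32. 909.] 64 53.248102462813954 corners in block frame [[-39.0, -83.0], [571.0, -757.0], [595.0, -735.0], [-15.0, -62.0]]
[806.  78.] [ 41. 888.] 57 53.9814703795344 corners in block frame [[47.0, -35.0], [561.0, -759.0], [595.0, -735.0], [80.0, -11.0]]
```

```bash
python3 - <<'E'
from h import *
for n in("w.npz","scene.npz"):
    d=dict(np.load(n));P=cloud(d)*1000;hsv=cv2.cvtColor(d["image"],cv2.COLOR_RGB2HSV)
    m=((hsv[...,0]>75)&(hsv[...,0]<105)&(hsv[...,1]>130)&(P[...,2]>5)&(P[...,2]<60)&(abs(P[...,0]-400)<150)&(abs(P[...,1]-300)<200)).astype(np.uint8);m=cv2.morphologyEx(m,cv2.MORPH_OPEN,np.ones((3,3),np.uint8));k,L,st,_=cv2.connectedComponentsWithStats(m)
    for i in range(1,k):
        if st[i,4]<50: continue
        q=P[L==i];r=cv2.minAreaRect(q[:,:2].astype(np.float32));o=np.array([364.5,314.6])
        a=np.radians(22);M=np.array([[np.cos(a),np.sin(a)],[-np.sin(a),np.cos(a)]])
        print(np.round(r[0]),np.round(r[1]),round(r[2]),"corners in block frame",np.round((cv2.boxPoints(r)-o)@M.T).tolist())
E
```

```text
[372. 403.] [35. 33.] 27 corners in block frame [[21.0, 94.0], [24.0, 61.0], [59.0, 65.0], [56.0, 97.0]]
[382. 229.] [32. 34.] 62 corners in block frame [[-38.0, -83.0], [-16.0, -109.0], [8.0, -89.0], [-14.0, -63.0]]
[450. 304.] [34. 33.] 30 corners in block frame [[56.0, -28.0], [61.0, -61.0], [94.0, -56.0], [90.0, -23.0]]
[373. 403.] [36. 37.] 27 corners in block frame [[22.0, 96.0], [25.0, 59.0], [61.0, 62.0], [57.0, 99.0]]
[384. 229.] [32. 39.] 62 corners in block frame [[-39.0, -83.0], [-14.0, -112.0], [11.0, -91.0], [-15.0, -62.0]]
[452. 304.] [35. 39.] 29 corners in block frame [[57.0, -25.0], [62.0, -64.0], [96.0, -60.0], [92.0, -21.0]]
```

Emit:
{"name": "step_arm", "arguments": {"deltas": [[8.2,-9.7,-20,0,0,-8,1],[8.2,-9.7,-20,0,0,-8,1],[8.2,-9.7,-20,0,0,-8,1],[8.2,-9.7,-20,0,0,-8,1],[8.2,-9.7,-20,0,0,-8,1]]}}

```text
clock: 1.15
tcp_pos: [0.3639, 0.3156, 0.1303]
orientation: [-0.0, 0.472, 0.882, -0.0]
wrist_force: [0.5, -0.4, -0.3]
finger_gap: 0.0853
grip_force: 0.0
```

Emit:
{"name": "step_arm", "arguments": {"deltas": [[0,0,-20,0,0,-6,1],[0,0,-15,0,0,-6,1],[0,0,0,0,0,0,1],[0,0,0,0,0,0,1]]}}

```text
clock: 1.55
tcp_pos: [0.3636, 0.3161, 0.0963]
orientation: [-0.0, 0.558, 0.83, -0.0]
wrist_force: [0.8, 0.4, 0.3]
finger_gap: 0.0854
grip_force: 0.0
```

```bash
python3 - <<'E'
from workcell import *
from h import *
yaw()
d=read_camera("wrist");cv2.imwrite("pics/w2.png",d["image"][...,::-1])
blocks(d)
E
```

```text
t 1.55 tcp [363.6 316.1  96.3] closing yaw 22.2 zaxis [-0.001 -0.    -1.   ] gap 85.4 F [0.8 0.4 0.3] q [ 0.55  0.22 -0.42  0.93 -0.    1.73]
block px [507, 107, 53, 110, 3551] xy [491.5 409.6] size [28.8 63.1] ang 23.9 z [25.7 37.6 48. ]
block px [248, 197, 58, 67, 3453] xy [364.8 315.2] size [33.8 34.9] ang 21.9 z [28.  43.2 51.3]
```

View pics/w2.png

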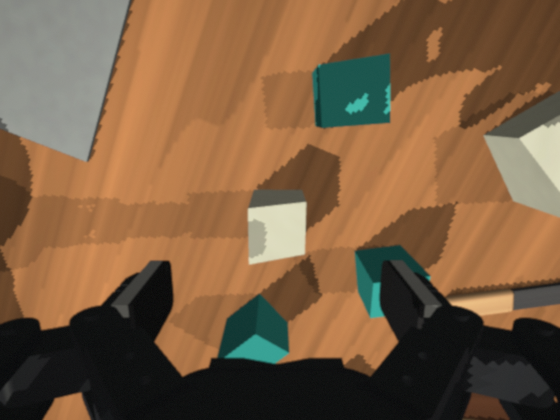

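White block at (277,228), square to the fingers; turquoise cube at (390,280) clears the right finger by about 12 mm by the numbers.

Emit:
{"name": "step_arm", "arguments": {"deltas": [[0.5,-0.5,0,0,0,0,0.4],[0.5,-0.5,-20,0,0,0,0.4],[0,0,-30,0,0,0,0.4],[0,0,-25,0,0,0,0.4],[0,0,-15,0,0,0,0.4]]}}

```text
clock: 2.1
tcp_pos: [0.3646, 0.3151, 0.0055]
orientation: [-0.0, 0.558, 0.83, -0.0]
wrist_force: [-0.2, -0.0, -0.6]
finger_gap: 0.0598
grip_force: 0.0
```

Emit:
{"name": "step_arm", "arguments": {"deltas": [[0,0,0,0,0,0,0.4],[0,0,0,0,0,0,-1],[0,0,0,0,0,0,-1],[0,0,0,0,0,0,-1],[0,0,0,0,0,0,-1]], "newtons": 30}}

```text
clock: 2.6
tcp_pos: [0.366, 0.3159, 0.0077]
orientation: [0.001, 0.559, 0.829, 0.001]
wrist_force: [-0.8, 0.1, 6.5]
finger_gap: 0.0334
grip_force: 30.6
```

Emit:
{"name": "step_arm", "arguments": {"deltas": [[0,0,0,0,0,0,-1],[0,0,0,0,0,0,-1],[0,0,0,0,0,0,-1]]}}

```text
clock: 2.9
tcp_pos: [0.366, 0.3159, 0.0077]
orientation: [0.001, 0.559, 0.829, 0.001]
wrist_force: [-0.5, -0.5, 6.6]
finger_gap: 0.0335
grip_force: 30.6
```

Emit:
{"name": "step_arm", "arguments": {"deltas": [[0,0,20,0,0,0,-1],[0,0,40,0,0,0,-1],[0,0,40,0,0,0,-1],[10,-25,10,0,0,3,-1],[13,-33,0,0,0,4.3,-1]]}}

```text
clock: 3.4
tcp_pos: [0.3898, 0.2584, 0.1194]
orientation: [0.002, 0.503, 0.865, 0.003]
wrist_force: [1.4, 0.5, -0.8]
finger_gap: 0.0335
grip_force: 30.0
```

Emit:
{"name": "step_arm", "arguments": {"deltas": [[16,-40,0,0,0,5,-1],[16,-40,0,0,0,6,-1],[16,-40,0,0,0,6,-1],[16,-40,0,0,0,6,-1],[16,-40,0,0,0,6,-1]]}}

```text
clock: 3.9
tcp_pos: [0.4684, 0.0555, 0.1168]
orientation: [0.0, 0.271, 0.963, 0.0]
wrist_force: [-0.1, 0.8, -1.3]
finger_gap: 0.0337
grip_force: 30.0
```

Emit:
{"name": "step_arm", "arguments": {"deltas": [[12,-30,0,0,0,5,-1],[6,-15,0,0,0,0,-1],[0,0,0,0,0,0,-1],[0,0,0,0,0,0,-1]]}}

```text
clock: 4.3
tcp_pos: [0.4853, 0.0126, 0.1162]
orientation: [-0.0, 0.231, 0.973, 0.0]
wrist_force: [0.2, -0.1, -1.8]
finger_gap: 0.0333
grip_force: 30.0
```

```bash
python3 - <<'E'
from workcell import *
from h import *
yaw()
d=read_camera("wrist");np.savez("w.npz",**d);cv2.imwrite("pics/w3.png",d["image"][...,::-1])
E
```

```text
t 4.3 tcp [485.3  12.6 116.2] closing yaw 63.2 zaxis [-0.001  0.001 -1.   ] gap 33.3 F [ 0.2 -0.1 -1.8] q [-0.14  0.21 -0.38  0.98  0.    0.33]
```

View pics/w3.png

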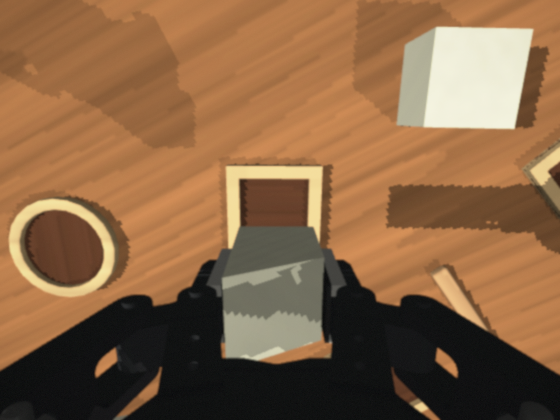

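Small mount's rim shows above the held block: outer corners near (226,166) and (326,166), parallel to the gripper. The round mount is at (64,247).

```bash
cat >> h.py <<'E'
def rims(d,h=0.009,amin=300):
    hsv=cv2.cvtColor(d["image"],cv2.COLOR_RGB2HSV);P=cloud(d)
    m=((hsv[...,0]>14)&(hsv[...,0]<32)&(hsv[...,1]>40)&(hsv[...,1]<150)&(hsv[...,2]>150)&(abs(P[...,2])<.03)).astype(np.uint8)
    n,L,st,_=cv2.connectedComponentsWithStats(m)
    for i in range(1,n):
        if st[i,4]<amin: continue
        v,u=np.nonzero(L==i);q=plane(d,np.c_[u,v],h)[:,:2]*1000
        r=cv2.minAreaRect(q.astype(np.float32))
        print("rim px",st[i].tolist(),"xy",np.round(r[0],1),"size",np.round(r[1],1),"ang",round(r[2],1))
E
python3 - <<'E'
from h import *
d=dict(np.load("w.npz"));rims(d)
q=plane(d,[(226,166),(326,166)],.009)[:,:2]*1000;e=q[1]-q[0];L=np.hypot(*e);e/=L
n=np.array([e[1],-e[0]]);print("edge",q,L,np.degrees(np.arctan2(e[1],e[0])),"centre",q.mean(0)+35*n)
hsv=cv2.cvtColor(d["image"],cv2.COLOR_RGB2HSV);print(hsv[172,276],hsv[225,112])
E
```

```text
rim px [522, 144, 38, 42, 698] xy [547.8 200. ] size [22.8 29.4] ang 6.0
rim px [225, 165, 98, 83, 2857] xy [484.7  10.7] size [71.6 63.2] ang 63.2
rim px [8, 198, 107, 100, 3279] xy [ 440.8 -150.9] size [81.2 81.2] ang 56.3
rim px [431, 268, 56, 62, 1002] xy [622.3 108.5] size [70.8 12.8] ang 9.7
edge [[441.71987077  -5.89495025]
 [474.38702083  58.72541101]] 72.40810577863654 63.1823025683075 centre [489.28907363  10.62486769]
[ 22  91 244] [ 13 148 112]
```

Emit:
{"name": "step_arm", "arguments": {"deltas": [[1.5,-0.9,-15,0,0,0,-1],[1.5,-0.9,-30,0,0,0,-1],[0,0,-30,0,0,0,-1],[0,0,-17,0,0,0,-1],[0,0,-7,0,0,0,-1]]}}

```text
clock: 4.85
tcp_pos: [0.4867, 0.0122, 0.0156]
orientation: [-0.002, 0.23, 0.973, 0.0]
wrist_force: [0.1, 0.4, -0.1]
finger_gap: 0.0335
grip_force: 30.0
```

Emit:
{"name": "step_arm", "arguments": {"deltas": [[0,0,-2,0,0,0,-1],[0,0,-1,0,0,0,-1],[0,0,0,0,0,0,-1]]}}

```text
clock: 5.15
tcp_pos: [0.4897, 0.0106, 0.0153]
orientation: [0.001, 0.23, 0.973, 0.0]
wrist_force: [0.5, -0.7, 0.5]
finger_gap: 0.0334
grip_force: 30.0
```

Emit:
{"name": "step_arm", "arguments": {"deltas": [[0,0,-1,0,0,0,-1],[0,0,0,0,0,0,-1]]}}

```text
clock: 5.35
tcp_pos: [0.4894, 0.0103, 0.0139]
orientation: [0.001, 0.231, 0.973, 0.0]
wrist_force: [-0.4, 0.5, -0.1]
finger_gap: 0.0336
grip_force: 30.0
```

Emit:
{"name": "step_arm", "arguments": {"deltas": [[0,0,-1,0,0,0,-1],[0,0,0,0,0,0,-1]]}}

```text
clock: 5.55
tcp_pos: [0.4889, 0.0103, 0.0124]
orientation: [0.0, 0.231, 0.973, 0.0]
wrist_force: [-0.5, -0.0, -0.7]
finger_gap: 0.0336
grip_force: 30.0
```

Emit:
{"name": "step_arm", "arguments": {"deltas": [[0,0,-1,0,0,0,-1],[0,0,0,0,0,0,-1]]}}

```text
clock: 5.75
tcp_pos: [0.489, 0.0103, 0.0117]
orientation: [0.0, 0.231, 0.973, 0.0]
wrist_force: [-2.2, -0.7, 3.3]
finger_gap: 0.0337
grip_force: 30.8
```

Emit:
{"name": "step_arm", "arguments": {"deltas": [[0,0,0,0,0,0,0.4],[0,0,0,0,0,0,0.4],[0,0,0,0,0,0,0.4],[0,0,20,0,0,0,0.4],[0,0,40,0,0,0,0.4]]}}

```text
clock: 6.25
tcp_pos: [0.486, 0.0108, 0.0692]
orientation: [-0.003, 0.231, 0.973, -0.0]
wrist_force: [0.5, -0.3, 0.6]
finger_gap: 0.0599
grip_force: 0.0
```

Emit:
{"name": "step_arm", "arguments": {"deltas": [[0,0,45,0,0,0,1],[0,10,45,0,0,0,1],[0,23,20,0,0,0,1],[0,35,0,0,0,0,1],[2,45,0,0,0,-2,1]]}}

```text
clock: 6.75
tcp_pos: [0.4917, 0.1236, 0.1826]
orientation: [0.001, 0.249, 0.968, 0.0]
wrist_force: [1.0, 0.1, -0.7]
finger_gap: 0.0851
grip_force: 0.0
```

Emit:
{"name": "step_arm", "arguments": {"deltas": [[3,45,0,0,0,-2,1],[3,45,0,0,0,-2,1],[3,45,0,0,0,-2,1],[3,45,0,0,0,-1.6,1],[3,45,0,0,0,0,1]]}}

```text
clock: 7.25
tcp_pos: [0.5056, 0.3503, 0.1811]
orientation: [0.0, 0.312, 0.95, -0.0]
wrist_force: [0.5, -0.7, 0.3]
finger_gap: 0.0854
grip_force: 0.0
```

Emit:
{"name": "step_arm", "arguments": {"deltas": [[3,40,0,0,0,0,1],[2,25,-20,0,0,0,1],[0,10,-20,0,0,0,1],[0,0,0,0,0,0,1],[0,0,0,0,0,0,1]]}}

```text
clock: 7.75
tcp_pos: [0.5103, 0.4229, 0.1407]
orientation: [-0.001, 0.311, 0.95, -0.001]
wrist_force: [0.6, -0.1, -0.8]
finger_gap: 0.0849
grip_force: 0.0
```

```bash
python3 - <<'E'
from workcell import *
from h import *
yaw()
d=read_camera("wrist");np.savez("w.npz",**d);cv2.imwrite("pics/w4.png",d["image"][...,::-1])
blocks(d);rims(d)
d=read_camera("scene");np.savez("s.npz",**d);cv2.imwrite("pics/s4.png",cv2.resize(d["image"][140:300,150:450,::-1],None,fx=2.5,fy=2.5,interpolation=2))
E
```

```text
t 7.75 tcp [510.3 422.9 140.7] closing yaw 53.7 zaxis [-0.002 -0.001 -1.   ] gap 84.9 F [ 0.6 -0.1 -0.8] q [ 0.57  0.52  0.14  1.19 -0.    1.2 ]
block px [240, 169, 77, 85, 6444] xy [510.5 423.9] size [54.  54.8] ang 53.9 z [33.4 47.6 59.3]
block px [525, 267, 35, 60, 1411] xy [694.2 551.5] size [12.8 48.4] ang 32.0 z [25.6 38.4 59.5]
block px [0, 306, 15, 17, 178] xy [451.7 187.9] size [14.2  8. ] ang 4.4 z [25.1 29.8 37.5]
rim px [173, 281, 41, 29, 671] xy [536.1 310.7] size [38.5 16.2] ang 30.5
rim px [155, 334, 53, 35, 522] xy [575.7 265.4] size [54.4  9.9] ang 16.2
```

View pics/s4.png

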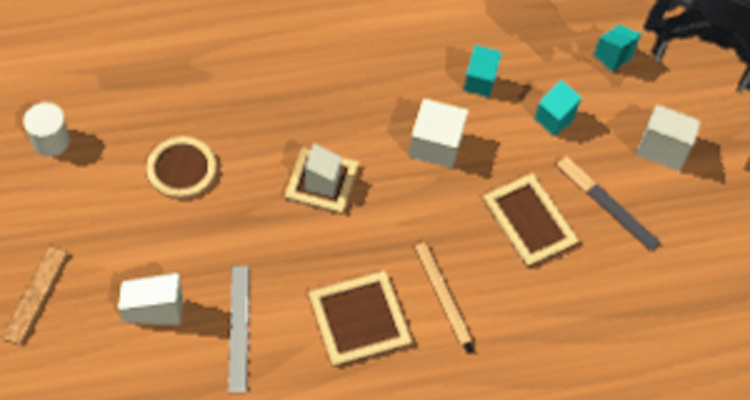

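View pics/w4.png

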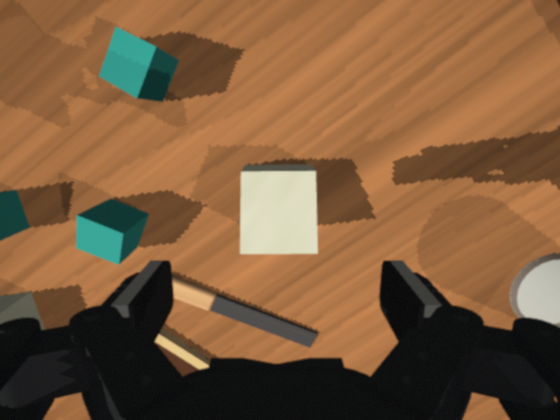

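Small block stands square in its mount (crop 323,170). Large block is at (279,211) in the wrist view, aligned with the fingers and clear of the file.

Emit:
{"name": "step_arm", "arguments": {"deltas": [[0.2,1,-25,0,0,0,1],[0,0,-40,0,0,0,1],[0,0,-40,0,0,0,1],[0,0,-21,0,0,0,1],[0,0,-10,0,0,0,1]]}}

```text
clock: 8.35
tcp_pos: [0.5106, 0.4228, 0.0041]
orientation: [-0.001, 0.312, 0.95, -0.001]
wrist_force: [0.5, 0.6, 0.4]
finger_gap: 0.0852
grip_force: 0.0
```

Emit:
{"name": "step_arm", "arguments": {"deltas": [[0,0,0,0,0,0,1],[0,0,0,0,0,0,-1],[0,0,0,0,0,0,-1],[0,0,0,0,0,0,-1],[0,0,0,0,0,0,-1]], "newtons": 35}}

```text
clock: 8.85
tcp_pos: [0.5126, 0.4253, 0.0077]
orientation: [0.001, 0.311, 0.95, 0.002]
wrist_force: [0.6, -0.5, 7.4]
finger_gap: 0.0537
grip_force: 37.6
```

Emit:
{"name": "step_arm", "arguments": {"deltas": [[0,0,0,0,0,0,-1],[0,0,0,0,0,0,-1]]}}

```text
clock: 9.05
tcp_pos: [0.5126, 0.4253, 0.0077]
orientation: [0.001, 0.311, 0.95, 0.002]
wrist_force: [0.9, -1.1, 6.2]
finger_gap: 0.0537
grip_force: 37.6
```

Emit:
{"name": "step_arm", "arguments": {"deltas": [[0,0,20,0,0,0,-1],[0,0,40,0,0,0,-1],[0,0,40,0,0,0,-1],[5,-13,15,0,0,2,-1],[9,-24,0,0,0,3,-1]]}}

```text
clock: 9.55
tcp_pos: [0.5268, 0.3898, 0.125]
orientation: [0.003, 0.267, 0.964, 0.003]
wrist_force: [0.5, 0.1, -0.9]
finger_gap: 0.0535
grip_force: 37.1
```

Emit:
{"name": "step_arm", "arguments": {"deltas": [[14,-37,0,0,0,4.5,-1],[14,-37,0,0,0,4.5,-1],[14,-37,0,0,0,4.5,-1],[14,-37,0,0,0,4.5,-1],[14,-37,0,0,0,4.5,-1]]}}

```text
clock: 10.05
tcp_pos: [0.5955, 0.2011, 0.1209]
orientation: [0.0, 0.075, 0.997, 0.0]
wrist_force: [1.5, 0.5, -0.9]
finger_gap: 0.0537
grip_force: 37.0
```

Emit:
{"name": "step_arm", "arguments": {"deltas": [[14,-37,0,0,0,4.5,-1],[14,-37,0,0,0,4.5,-1],[14,-37,0,0,0,4,-1],[14,-37,0,0,0,2,-1],[9,-24,0,0,0,0,-1]]}}

```text
clock: 10.55
tcp_pos: [0.6611, 0.0276, 0.1208]
orientation: [0.001, -0.054, 0.999, -0.0]
wrist_force: [0.5, 0.4, -0.5]
finger_gap: 0.0534
grip_force: 37.0
```

Emit:
{"name": "step_arm", "arguments": {"deltas": [[5,-11,0,0,0,0,-1],[0,0,0,0,0,0,-1],[0,0,0,0,0,0,-1]]}}

```text
clock: 10.85
tcp_pos: [0.6647, 0.0204, 0.1203]
orientation: [-0.0, -0.055, 0.999, 0.0]
wrist_force: [-0.2, 0.5, -1.2]
finger_gap: 0.0536
grip_force: 37.0
```

```bash
python3 - <<'E'
from workcell import *
from h import *
yaw()
d=read_camera("wrist");np.savez("w.npz",**d);cv2.imwrite("pics/w5.png",d["image"][...,::-1])
blocks(d);rims(d)
E
```

```text
t 10.85 tcp [664.7  20.4 120.3] closing yaw 96.3 zaxis [-0.001  0.001 -1.   ] gap 53.6 F [-0.2  0.5 -1.2] q [-0.09  0.54  0.11  1.15  0.   -0.2 ]
rim px [279, 0, 36, 18, 356] xy [530.2  19.2] size [10.  22.9] ang 6.2
rim px [539, 58, 21, 143, 2030] xy [590.  209.8] size [100.3  14.8] ang 17.3
rim px [391, 118, 20, 124, 2006] xy [637.  110.5] size [92.5 12.4] ang 9.9
rim px [208, 149, 125, 59, 2684] xy [643.7  13.7] size [42.1 91.7] ang 8.4
```

View pics/w5.png

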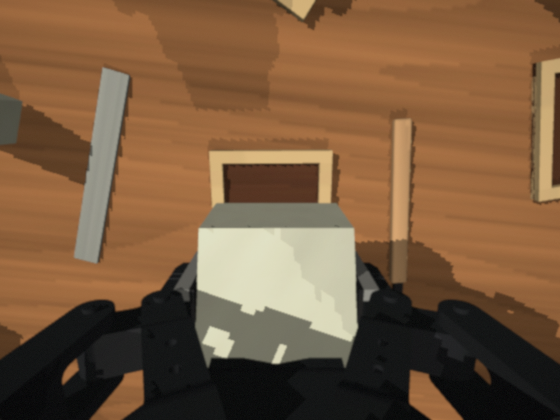

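Large mount's outer corners are at about (209,151) and (332,149) in this view; the pencil (401,200) and rule (103,165) are clear.

```bash
python3 - <<'E'
from h import *
d=dict(np.load("w.npz"))
q=plane(d,[(209,151),(332.5,149.5)],.009)[:,:2]*1000;e=q[1]-q[0];L=np.hypot(*e);e/=L
n=np.array([e[1],-e[0]]);print("edge",q,L,np.degrees(np.arctan2(e[1],e[0])),"centre",q.mean(0)+44.5*n)
q=plane(d,[(222.5,164.5),(319.5,163)],.009)[:,:2]*1000;e=q[1]-q[0];L=np.hypot(*e);e/=L
n=np.array([e[1],-e[0]]);print("inner",L,np.degrees(np.arctan2(e[1],e[0])),"centre",q.mean(0)+36*n)
E
```

```text
edge [[629.2584079  -32.57140663]
 [618.50134807  56.61134684]] 89.82915924948279 96.8776861658008 centre [668.05965838  17.34885403]
inner 71.2671340978262 97.07341601550657 centre [669.35095933  17.65970066]
```

Emit:
{"name": "step_arm", "arguments": {"deltas": [[1.8,-1,-15,0,0,0,-1],[1.7,-1,-30,0,0,0,-1],[0,0,-30,0,0,0,-1],[0,0,-18,0,0,0,-1],[0,0,-8,0,0,0,-1]]}}

```text
clock: 11.4
tcp_pos: [0.666, 0.0189, 0.0158]
orientation: [-0.003, -0.055, 0.998, 0.001]
wrist_force: [-0.5, 0.0, 0.2]
finger_gap: 0.0538
grip_force: 37.0
```

Emit:
{"name": "step_arm", "arguments": {"deltas": [[0,0,-2,0,0,0,-1],[0,0,-1,0,0,0,-1],[0,0,0,0,0,0,-1]]}}

```text
clock: 11.7
tcp_pos: [0.6695, 0.0176, 0.0175]
orientation: [0.001, -0.054, 0.999, -0.0]
wrist_force: [-0.3, -0.1, -0.1]
finger_gap: 0.0537
grip_force: 37.0
```

Emit:
{"name": "step_arm", "arguments": {"deltas": [[0,0,-1,0,0,0,-1],[0,0,0,0,0,0,-1]]}}

```text
clock: 11.9
tcp_pos: [0.6692, 0.0173, 0.0162]
orientation: [0.001, -0.054, 0.999, -0.0]
wrist_force: [-0.2, 0.1, -0.8]
finger_gap: 0.0538
grip_force: 37.0
```

Emit:
{"name": "step_arm", "arguments": {"deltas": [[0,0,-1,0,0,0,-1],[0,0,0,0,0,0,-1]]}}

```text
clock: 12.1
tcp_pos: [0.6686, 0.0173, 0.0144]
orientation: [0.0, -0.054, 0.999, 0.0]
wrist_force: [-0.5, -0.6, -0.5]
finger_gap: 0.054
grip_force: 37.0
```

Emit:
{"name": "step_arm", "arguments": {"deltas": [[0,0.5,-1,0,0,0,-1],[0,0,0,0,0,0,-1]]}}

```text
clock: 12.3
tcp_pos: [0.6685, 0.0179, 0.0132]
orientation: [-0.0, -0.054, 0.999, 0.0]
wrist_force: [0.4, 0.4, -0.7]
finger_gap: 0.0537
grip_force: 37.0
```

Emit:
{"name": "step_arm", "arguments": {"deltas": [[0,0,-1,0,0,0,-1],[0,0,0,0,0,0,-1]]}}

```text
clock: 12.5
tcp_pos: [0.6685, 0.0179, 0.0121]
orientation: [-0.0, -0.054, 0.999, 0.0]
wrist_force: [-0.2, -0.1, 0.3]
finger_gap: 0.0537
grip_force: 37.0
```

Emit:
{"name": "step_arm", "arguments": {"deltas": [[0,0,-0.8,0,0,0,-1],[0,0,0,0,0,0,-1]]}}

```text
clock: 12.7
tcp_pos: [0.6686, 0.0179, 0.0117]
orientation: [0.0, -0.054, 0.999, 0.0]
wrist_force: [-0.2, -0.6, 0.5]
finger_gap: 0.0536
grip_force: 37.1
```

Emit:
{"name": "step_arm", "arguments": {"deltas": [[0,0,0,0,0,0,1],[0,0,0,0,0,0,1],[0,0,0,0,0,0,1],[0,0,20,0,0,0,1],[0,0,40,0,0,0,1]]}}

```text
clock: 13.2
tcp_pos: [0.6656, 0.0181, 0.0682]
orientation: [-0.004, -0.054, 0.999, 0.001]
wrist_force: [0.7, 0.0, -0.5]
finger_gap: 0.0855
grip_force: 0.0
```

Emit:
{"name": "step_arm", "arguments": {"deltas": [[0,0,45,0,0,0,1],[0,0,30,0,0,4,1],[-3,-12,0,0,0,7.5,1],[-7,-30,0,0,0,7.5,1],[-8,-35,0,0,0,7.5,1]]}}

```text
clock: 13.7
tcp_pos: [0.6508, -0.0588, 0.147]
orientation: [0.001, -0.286, 0.958, -0.0]
wrist_force: [0.0, 0.5, -0.3]
finger_gap: 0.0853
grip_force: 0.0
```

Emit:
{"name": "step_arm", "arguments": {"deltas": [[-8,-35,0,0,0,7.5,1],[-8,-35,0,0,0,7.5,1],[-8,-35,0,0,0,7.5,1],[-6,-26,0,0,0,7.5,1],[-3.5,-15,0,0,0,7.5,1]]}}

```text
clock: 14.2
tcp_pos: [0.6164, -0.2076, 0.1465]
orientation: [-0.0, -0.576, 0.817, -0.0]
wrist_force: [-0.6, 1.1, -0.8]
finger_gap: 0.0854
grip_force: 0.0
```

Emit:
{"name": "step_arm", "arguments": {"deltas": [[0,0,0,0,0,7.3,1],[0,0,0,0,0,0,1],[0,0,0,0,0,0,1]]}}

```text
clock: 14.5
tcp_pos: [0.617, -0.205, 0.1465]
orientation: [-0.0, -0.625, 0.781, 0.0]
wrist_force: [0.0, -0.3, 0.8]
finger_gap: 0.0854
grip_force: 0.0
```

```bash
python3 - <<'E'
from workcell import *
from h import *
yaw()
d=read_camera("wrist");np.savez("w.npz",**d)
blocks(d);rims(d)
s=read_camera("scene")["image"][140:300,150:450];s=cv2.resize(s,None,fx=1.8,fy=1.8,interpolation=2)
c=np.zeros((420+s.shape[0]-120,560,3),np.uint8);c[:s.shape[0],:s.shape[1]]=s;c[s.shape[0]:]=d["image"][:300];cv2.imwrite("pics/w6.png",c[...,::-1])
E
```

```text
t 14.5 tcp [ 617.  -205.   146.5] closing yaw 167.4 zaxis [-0.  0. -1.] gap 85.4 F [ 0.  -0.3  0.8] q [-0.44  0.49  0.11  1.18  0.   -1.79]
block px [252, 160, 46, 99, 4358] xy [ 617.7 -206.4] size [64.8 31.9] ang 76.5 z [34.6 49.6 63. ]
block px [462, 392, 43, 28, 812] xy [484.1   4. ] size [34.5 29.9] ang 88.6 z [42.7 50.  55.5]
rim px [214, 0, 157, 61, 3390] xy [ 576.1 -331.9] size [ 21.  117.2] ang 60.1
rim px [446, 165, 97, 93, 2711] xy [ 441.2 -152.2] size [80.3 81.1] ang 77.3
```

View pics/w6.png

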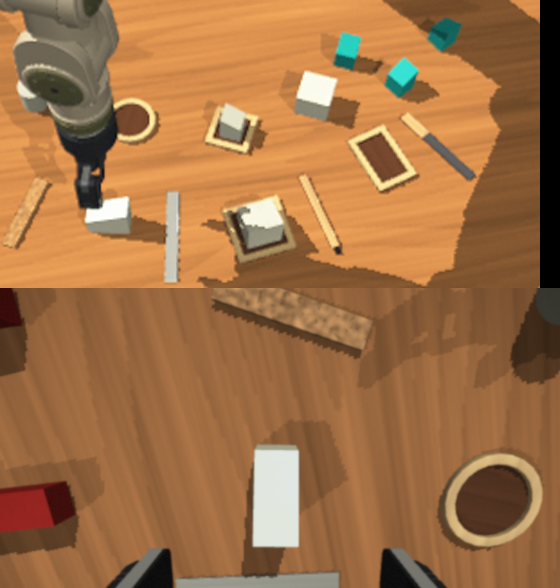

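Top crop: large block stands in its mount. Wrist part: oblong at (276,495), aligned with the gripper, and the round mount at (494,500).

Emit:
{"name": "step_arm", "arguments": {"deltas": [[0.7,-1.4,-25,0,0,-0.7,0.5],[0,0,-40,0,0,0,0.5],[0,0,-40,0,0,0,0.5],[0,0,-25,0,0,0,0.5],[0,0,-11,0,0,0,0.5]]}}

```text
clock: 15.1
tcp_pos: [0.6159, -0.2049, 0.0023]
orientation: [-0.001, -0.621, 0.784, 0.002]
wrist_force: [0.6, -0.3, 0.5]
finger_gap: 0.0638
grip_force: 0.0
```

Emit:
{"name": "step_arm", "arguments": {"deltas": [[0,0,0,0,0,0,0.5],[0,0,0,0,0,0,-1],[0,0,0,0,0,0,-1],[0,0,0,0,0,0,-1],[0,0,0,0,0,0,-1]]}}

```text
clock: 15.6
tcp_pos: [0.6193, -0.2072, 0.0077]
orientation: [0.001, -0.621, 0.784, -0.002]
wrist_force: [-0.1, 0.2, 6.3]
finger_gap: 0.0317
grip_force: 35.4
```

Emit:
{"name": "step_arm", "arguments": {"deltas": [[0,0,0,0,0,0,-1],[0,0,0,0,0,0,-1]]}}

```text
clock: 15.8
tcp_pos: [0.6193, -0.2072, 0.0078]
orientation: [0.001, -0.621, 0.784, -0.002]
wrist_force: [-0.2, 1.2, 7.0]
finger_gap: 0.0313
grip_force: 35.4
```

Emit:
{"name": "step_arm", "arguments": {"deltas": [[0,0,20,0,0,0,-1],[0,0,40,0,0,0,-1],[0,0,40,0,0,0,-1],[0,10,15,0,0,-3,-1],[-2,25,0,0,0,-5,-1]]}}

```text
clock: 16.3
tcp_pos: [0.6184, -0.174, 0.125]
orientation: [0.002, -0.563, 0.827, -0.004]
wrist_force: [-0.3, -0.6, -0.8]
finger_gap: 0.0313
grip_force: 34.9
```

Emit:
{"name": "step_arm", "arguments": {"deltas": [[-4,38,0,0,0,-5.5,-1],[-4,40,0,0,0,-5.5,-1],[-4,40,0,0,0,-5.5,-1],[-4,40,0,0,0,-5.5,-1],[-4,40,0,0,0,-5.5,-1]]}}

```text
clock: 16.8
tcp_pos: [0.5955, 0.0279, 0.121]
orientation: [0.0, -0.351, 0.936, -0.0]
wrist_force: [0.6, 0.6, -0.7]
finger_gap: 0.0318
grip_force: 34.8
```

Emit:
{"name": "step_arm", "arguments": {"deltas": [[-4,40,0,0,0,-5.5,-1],[-4,40,0,0,0,-5.5,-1],[-4,40,0,0,0,-5.5,-1],[-3,40,0,0,0,-5.5,-1],[-3,30,0,0,0,-2.8,-1]]}}

```text
clock: 17.3
tcp_pos: [0.5774, 0.2189, 0.1211]
orientation: [0.0, -0.143, 0.99, 0.0]
wrist_force: [0.7, -0.1, -0.8]
finger_gap: 0.032
grip_force: 34.8
```

Emit:
{"name": "step_arm", "arguments": {"deltas": [[-2,18,0,0,0,0,-1],[-1,6,0,0,0,0,-1],[0,0,0,0,0,0,-1],[0,0,0,0,0,0,-1]]}}

```text
clock: 17.7
tcp_pos: [0.575, 0.2393, 0.1205]
orientation: [-0.0, -0.143, 0.99, -0.0]
wrist_force: [0.4, -0.5, -0.5]
finger_gap: 0.0317
grip_force: 34.9
```

```bash
python3 - <<'E'
from workcell import *
from h import *
yaw()
d=read_camera("wrist");np.savez("w.npz",**d);cv2.imwrite("pics/w7.png",d["image"][...,::-1])
rims(d)
E
```

```text
t 17.7 tcp [575.  239.3 120.5] closing yaw 106.5 zaxis [-0.    -0.001 -1.   ] gap 31.7 F [ 0.4 -0.5 -0.5] q [ 0.27  0.46 -0.02  1.1  -0.   -0.02]
rim px [363, 143, 31, 67, 1498] xy [532.4 305.5] size [48.7 17.4] ang 29.2
rim px [222, 146, 96, 102, 2585] xy [571.3 232.9] size [78.1 69.2] ang 16.4
rim px [89, 174, 17, 140, 1924] xy [647.6 114.6] size [116.9  11.2] ang 9.8
rim px [0, 188, 28, 41, 614] xy [633.5  48.2] size [29.  20.1] ang 5.9
```

View pics/w7.png

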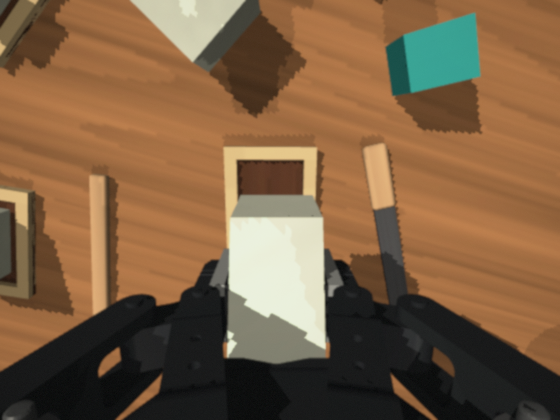

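Oblong mount's outer corners are at (223,147) and (317,147), parallel to the gripper; the file at (385,230) is clear.

```bash
python3 - <<'E'
from h import *
d=dict(np.load("w.npz"))
for c,k in(([(222.5,147),(317.5,147)],49.5),([(237.5,160.5),(303.5,160)],41)):
    q=plane(d,c,.009)[:,:2]*1000;e=q[1]-q[0];L=np.hypot(*e);e/=L
    n=np.array([e[1],-e[0]]);print(L,np.degrees(np.arctan2(e[1],e[0])),"centre",q.mean(0)+k*n)
E
```

```text
68.97568336727542 106.42441346004254 centre [581.83499009 236.47598571]
48.39449211412544 106.85858316666682 centre [582.70629041 237.39049451]
```

Emit:
{"name": "step_arm", "arguments": {"deltas": [[3.5,-0.8,-15,0,0,0,-1],[3,-0.7,-30,0,0,0,-1],[0,0,-30,0,0,0,-1],[0,0,-19,0,0,0,-1],[0,0,-8,0,0,0,-1]]}}

```text
clock: 18.25
tcp_pos: [0.5795, 0.2372, 0.015]
orientation: [-0.003, -0.143, 0.99, -0.0]
wrist_force: [0.2, -0.4, -0.3]
finger_gap: 0.0318
grip_force: 34.9
```

Emit:
{"name": "step_arm", "arguments": {"deltas": [[0,0,-2,0,0,0,-1],[0,0,-1,0,0,0,-1],[0,0,-1,0,0,0,-1],[0,0,0,0,0,0,-1]]}}

```text
clock: 18.65
tcp_pos: [0.5822, 0.2392, 0.0156]
orientation: [0.001, -0.144, 0.99, 0.0]
wrist_force: [-0.5, 0.1, -1.2]
finger_gap: 0.0318
grip_force: 34.9
```

Emit:
{"name": "step_arm", "arguments": {"deltas": [[0,0,-1,0,0,0,-1],[0,0,0,0,0,0,-1],[0,0,0,0,0,0,-1]]}}

```text
clock: 18.95
tcp_pos: [0.5814, 0.2391, 0.0138]
orientation: [0.0, -0.144, 0.99, 0.0]
wrist_force: [-0.5, 0.1, -0.7]
finger_gap: 0.0315
grip_force: 34.9
```

Emit:
{"name": "step_arm", "arguments": {"deltas": [[0.3,-1,-1,0,0,0,-1],[0,0,0,0,0,0,-1]]}}

```text
clock: 19.15
tcp_pos: [0.5815, 0.2379, 0.0124]
orientation: [-0.0, -0.144, 0.99, 0.0]
wrist_force: [-0.6, -0.1, -0.9]
finger_gap: 0.0311
grip_force: 34.9
```

Emit:
{"name": "step_arm", "arguments": {"deltas": [[0,0,-0.9,0,0,0,-1],[0,0,0,0,0,0,-1]]}}

```text
clock: 19.35
tcp_pos: [0.5816, 0.238, 0.0117]
orientation: [0.0, -0.144, 0.99, 0.0]
wrist_force: [0.5, -0.6, 1.4]
finger_gap: 0.0319
grip_force: 34.9
```

Emit:
{"name": "step_arm", "arguments": {"deltas": [[0,0,-0.6,0,0,0,-1],[0,0,0,0,0,0,-1]]}}

```text
clock: 19.55
tcp_pos: [0.5817, 0.238, 0.0117]
orientation: [0.0, -0.144, 0.99, -0.0]
wrist_force: [-0.7, -1.2, 5.3]
finger_gap: 0.0317
grip_force: 35.5
```

Emit:
{"name": "step_arm", "arguments": {"deltas": [[0,0,0,0,0,0,0.4],[0,0,0,0,0,0,0.4],[0,0,0,0,0,0,0.4],[0,0,20,0,0,0,0.4],[0,0,40,0,0,0,0.4]]}}

```text
clock: 20.05
tcp_pos: [0.5787, 0.2372, 0.0678]
orientation: [-0.004, -0.144, 0.99, -0.0]
wrist_force: [0.3, -0.2, -0.6]
finger_gap: 0.0595
grip_force: 0.0
```

Emit:
{"name": "step_arm", "arguments": {"deltas": [[0,0,45,0,0,0,0.6],[0,0,35,0,0,0,1],[0,-15,0,0,0,0,1],[0,-30,0,0,0,0,1],[-5,-45,0,0,0,0,1]]}}

```text
clock: 20.55
tcp_pos: [0.5768, 0.1483, 0.1505]
orientation: [0.0, -0.145, 0.989, 0.0]
wrist_force: [0.3, -0.7, -0.5]
finger_gap: 0.0857
grip_force: 0.0
```

Emit:
{"name": "step_arm", "arguments": {"deltas": [[-5,-47,0,0,0,0,1],[-5,-47,0,0,0,0,1],[-5,-47,0,0,0,0,1],[-5,-47,0,0,0,0,1],[-5,-47,0,0,0,0,1]]}}

```text
clock: 21.05
tcp_pos: [0.5505, -0.089, 0.1501]
orientation: [-0.0, -0.144, 0.99, 0.0]
wrist_force: [0.9, 0.0, 1.1]
finger_gap: 0.0854
grip_force: 0.0
```

Emit:
{"name": "step_arm", "arguments": {"deltas": [[-5,-47,0,0,0,0,1],[-7,-47,0,0,0,0,1],[-8,-47,0,0,0,0,1],[-9,-47,0,0,0,0,1],[-9,-47,0,0,0,0,1]]}}

```text
clock: 21.55
tcp_pos: [0.5123, -0.3239, 0.15]
orientation: [-0.0, -0.144, 0.99, 0.0]
wrist_force: [1.5, -0.2, -0.4]
finger_gap: 0.0856
grip_force: 0.0
```

Emit:
{"name": "step_arm", "arguments": {"deltas": [[-7,-40,0,0,0,0,1],[-3,-40,0,0,0,0,1],[-1,-26,0,0,0,0,1],[0,0,0,0,0,0,1],[0,0,0,0,0,0,1]]}}

```text
clock: 22.05
tcp_pos: [0.5016, -0.4281, 0.1496]
orientation: [-0.001, -0.143, 0.99, 0.001]
wrist_force: [0.1, 1.0, 0.4]
finger_gap: 0.0854
grip_force: 0.0
```

```bash
python3 - <<'E'
from workcell import *
from h import *
yaw()
d=read_camera("wrist");np.savez("w.npz",**d)
blocks(d,(0.2,.85,-.6,.6));rims(d)
s=read_camera("scene")["image"][140:300,150:450];s=cv2.resize(s,None,fx=1.8,fy=1.8,interpolation=2)
c=np.zeros((420+s.shape[0]-120,560,3),np.uint8);c[:s.shape[0],:s.shape[1]]=s;c[s.shape[0]:]=d["image"][:300];cv2.imwrite("pics/w8.png",c[...,::-1])
E
```

```text
t 22.05 tcp [ 501.6 -428.1  149.6] closing yaw 106.4 zaxis [-0.001  0.002 -1.   ] gap 85.4 F [0.1 1.  0.4] q [-0.83  0.51  0.14  1.21  0.   -1.12]
block px [459, 45, 86, 73, 4831] xy [ 373.3 -301.9] size [45.5 46.6] ang 29.6 z [27.2 45.3 46.9]
block px [241, 176, 62, 64, 3086] xy [ 504.3 -430. ] size [45.9 45.1] ang 18.1 z [31.5 45.3 54.7]
rim px [340, 262, 42, 45, 829] xy [ 558.4 -325.8] size [22.9 48.7] ang 59.3
rim px [298, 298, 42, 47, 901] xy [ 603.3 -351.8] size [22.3 49.7] ang 59.1
```

View pics/w8.png

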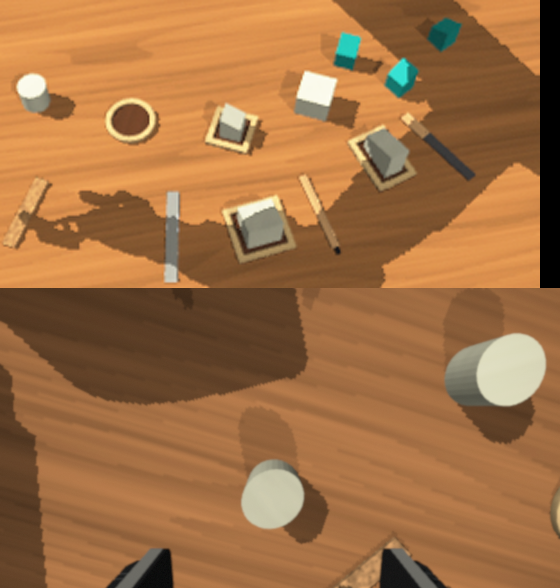

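Top crop: oblong stands in its mount, and three are done. Wrist part: the bevelled round block is at (273,495), with the flat round at (497,370) well away.

Emit:
{"name": "step_arm", "arguments": {"deltas": [[2.5,-1.7,-25,0,0,0,0.8],[0,0,-40,0,0,0,0.8],[0,0,-40,0,0,0,0.8],[0,0,-27,0,0,0,0.8],[0,0,-12,0,0,0,0.8]]}}

```text
clock: 22.65
tcp_pos: [0.5038, -0.4263, 0.0038]
orientation: [-0.002, -0.145, 0.989, 0.002]
wrist_force: [-0.1, 0.3, -0.2]
finger_gap: 0.0771
grip_force: 0.0
```

Emit:
{"name": "step_arm", "arguments": {"deltas": [[0,0,0,0,0,0,0.8],[0,0,0,0,0,0,-1],[0,0,0,0,0,0,-1],[0,0,0,0,0,0,-1],[0,0,0,0,0,0,-1]]}}

```text
clock: 23.15
tcp_pos: [0.5065, -0.431, 0.0096]
orientation: [0.001, -0.144, 0.99, -0.002]
wrist_force: [1.1, 0.5, 6.8]
finger_gap: 0.0453
grip_force: 36.5
```

Emit:
{"name": "step_arm", "arguments": {"deltas": [[0,0,0,0,0,0,-1],[0,0,0,0,0,0,-1]]}}

```text
clock: 23.35
tcp_pos: [0.5065, -0.4309, 0.0095]
orientation: [0.001, -0.144, 0.99, -0.002]
wrist_force: [0.9, 1.5, 6.6]
finger_gap: 0.0451
grip_force: 36.5
```

Emit:
{"name": "step_arm", "arguments": {"deltas": [[0,0,20,0,0,0,-1],[0,0,40,0,0,0,-1],[0,0,40,0,0,0,-1],[-3,12,15,0,0,0,-1],[-6,25,0,0,0,0,-1]]}}

```text
clock: 23.85
tcp_pos: [0.4979, -0.3954, 0.1259]
orientation: [0.002, -0.143, 0.99, -0.003]
wrist_force: [0.8, 0.2, -1.3]
finger_gap: 0.0451
grip_force: 36.1
```

Emit:
{"name": "step_arm", "arguments": {"deltas": [[-9,38,0,0,0,0,-1],[-9,40,0,0,0,0,-1],[-9,40,0,0,0,0,-1],[-9,40,0,0,0,0,-1],[-9,40,0,0,0,0,-1]]}}

```text
clock: 24.35
tcp_pos: [0.4499, -0.1927, 0.1218]
orientation: [-0.0, -0.144, 0.99, 0.0]
wrist_force: [0.4, 0.5, -1.1]
finger_gap: 0.0454
grip_force: 36.1
```

Emit:
{"name": "step_arm", "arguments": {"deltas": [[-6,25,0,0,0,0,-1],[-4,19,0,0,0,0,-1],[0,0,0,0,0,0,-1],[0,0,0,0,0,0,-1]]}}

```text
clock: 24.75
tcp_pos: [0.4411, -0.1505, 0.1222]
orientation: [0.0, -0.144, 0.99, -0.0]
wrist_force: [0.0, -0.4, -1.3]
finger_gap: 0.0453
grip_force: 36.1
```

```bash
python3 - <<'E'
from workcell import *
from h import *
yaw()
d=read_camera("wrist");np.savez("w.npz",**d);cv2.imwrite("pics/w9.png",d["image"][...,::-1])
rims(d)
E
```

```text
t 24.75 tcp [ 441.1 -150.5  122.2] closing yaw 106.6 zaxis [ 0.001 -0.001 -1.   ] gap 45.3 F [ 0.  -0.4 -1.3] q [-0.5   0.17 -0.42  0.98 -0.   -0.79]
rim px [222, 150, 107, 83, 2452] xy [ 431.7 -154.8] size [62.6 81.1] ang 17.9
rim px [0, 240, 75, 93, 2337] xy [ 565.6 -326.5] size [ 21. 101.] ang 60.0
rim px [410, 252, 94, 70, 1656] xy [471.3  16. ] size [76.8 40.3] ang 68.7
```

View pics/w9.png

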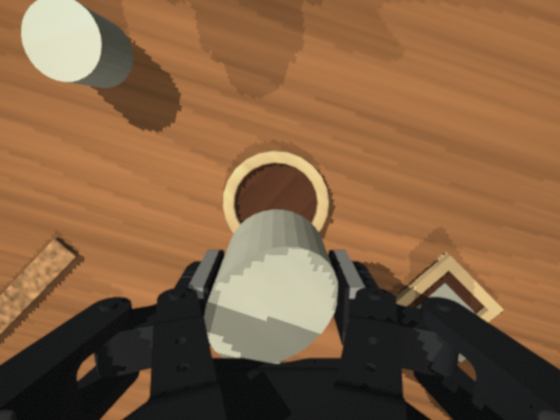

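Round mount's ring spans about (222–329, from 150); its centre agrees with the earlier (441,-152).

Emit:
{"name": "step_arm", "arguments": {"deltas": [[0.5,-0.5,-15,0,0,0,-1],[0.5,-0.5,-30,0,0,0,-1],[0,0,-30,0,0,0,-1],[0,0,-18,0,0,0,-1],[0,0,-8,0,0,0,-1]]}}

```text
clock: 25.3
tcp_pos: [0.4411, -0.1522, 0.0191]
orientation: [-0.001, -0.143, 0.99, 0.001]
wrist_force: [-0.1, 0.4, -1.3]
finger_gap: 0.0452
grip_force: 36.1
```

Emit:
{"name": "step_arm", "arguments": {"deltas": [[0,0,-2,0,0,0,-1],[0,0,-1,0,0,0,-1],[0,0,-1,0,0,0,-1],[0,0,0,0,0,0,-1]]}}

```text
clock: 25.7
tcp_pos: [0.4428, -0.1522, 0.0178]
orientation: [0.001, -0.144, 0.99, -0.0]
wrist_force: [0.4, 0.4, -1.5]
finger_gap: 0.0455
grip_force: 36.1
```

Emit:
{"name": "step_arm", "arguments": {"deltas": [[0,0,-1,0,0,0,-1],[0,0,0,0,0,0,-1]]}}

```text
clock: 25.9
tcp_pos: [0.4423, -0.1518, 0.0163]
orientation: [0.0, -0.144, 0.99, -0.0]
wrist_force: [0.4, 0.1, -1.4]
finger_gap: 0.045
grip_force: 36.1
```

Emit:
{"name": "step_arm", "arguments": {"deltas": [[0,0,-1,0,0,0,-1],[0,0,-0.8,0,0,0,-1],[0,0,0,0,0,0,-1]]}}

```text
clock: 26.2
tcp_pos: [0.442, -0.1516, 0.0141]
orientation: [-0.0, -0.144, 0.99, 0.0]
wrist_force: [-0.9, -0.2, -0.6]
finger_gap: 0.0452
grip_force: 36.1
```

Emit:
{"name": "step_arm", "arguments": {"deltas": [[0,0,-0.8,0,0,0,-1],[0,0,0,0,0,0,-1]]}}

```text
clock: 26.4
tcp_pos: [0.4421, -0.1517, 0.0135]
orientation: [-0.0, -0.144, 0.99, 0.0]
wrist_force: [-1.4, 0.7, 1.0]
finger_gap: 0.0453
grip_force: 36.2
```

Emit:
{"name": "step_arm", "arguments": {"deltas": [[0,0,-0.5,0,0,0,-1],[0,0,0,0,0,0,-1]]}}

```text
clock: 26.6
tcp_pos: [0.4421, -0.1517, 0.0135]
orientation: [0.0, -0.144, 0.99, -0.0]
wrist_force: [-1.9, 0.9, 6.5]
finger_gap: 0.045
grip_force: 36.7
```

Emit:
{"name": "step_arm", "arguments": {"deltas": [[0,0,0,0,0,0,0.8],[0,0,0,0,0,0,0.8],[0,0,0,0,0,0,0.8],[0,0,20,0,0,0,0.8],[0,0,40,0,0,0,0.8]]}}

```text
clock: 27.1
tcp_pos: [0.4396, -0.1504, 0.0709]
orientation: [-0.003, -0.144, 0.99, 0.002]
wrist_force: [0.9, -1.3, 0.3]
finger_gap: 0.0769
grip_force: 0.0
```

Emit:
{"name": "step_arm", "arguments": {"deltas": [[0,0,45,0,0,0,0.8],[0,-15,45,0,0,0,1],[0,-30,30,0,0,0,1],[0,-40,0,0,0,0,1],[0,-40,0,0,0,0,1]]}}

```text
clock: 27.6
tcp_pos: [0.4429, -0.2784, 0.1947]
orientation: [0.001, -0.144, 0.99, -0.001]
wrist_force: [0.2, -0.1, -0.8]
finger_gap: 0.0855
grip_force: 0.0
```

Emit:
{"name": "step_arm", "arguments": {"deltas": [[0,-40,0,0,0,0,1],[0,-40,0,0,0,0,1],[0,-20,0,0,0,0,1],[0,0,0,0,0,0,1]]}}

```text
clock: 28.0
tcp_pos: [0.4418, -0.3796, 0.1921]
orientation: [-0.0, -0.142, 0.99, -0.0]
wrist_force: [-0.4, 1.0, -0.6]
finger_gap: 0.0854
grip_force: 0.0
```

```bash
python3 - <<'E'
from workcell import *
from h import *
yaw();o=[]
for n,(a,b,c,e) in(("scene",(140,300,150,450)),("side",(130,320,150,440))):
    d=read_camera(n);print(n);blocks(d);o.append(cv2.resize(d["image"][a:b,c:e],(540,290),interpolation=2))
cv2.imwrite("pics/end.png",np.vstack(o)[...,::-1])
E
```

```text
t 28.0 tcp [ 441.8 -379.6  192.1] closing yaw 106.3 zaxis [-0. -0. -1.] gap 85.4 F [-0.4  1.  -0.6] q [-0.85  0.34 -0.01  1.22 -0.   -1.13]
scene
block px [314, 180, 23, 23, 366] xy [459.6 154.9] size [53.9 59.5] ang 62.3 z [27.8 47.4 53.4]
block px [159, 182, 17, 17, 220] xy [ 373.6 -299.5] size [47.1 43.8] ang 14.1 z [27.7 45.4 52.1]
block px [213, 193, 16, 19, 233] xy [ 441.6 -150.9] size [43.1 50.1] ang 77.8 z [26.8 47.9 59.3]
block px [272, 198, 14, 18, 180] xy [489.   10.8] size [34.4 38.8] ang 62.9 z [26.  46.  57.5]
block px [353, 212, 24, 24, 334] xy [582.1 238.6] size [67.2 37.4] ang 19.1 z [26.5 49.8 68.7]
block px [488, 227, 19, 17, 194] xy [690.6 579.8] size [50.1 16.7] ang 67.9 z [26.4 58.8 83.8]
block px [479, 237, 32, 26, 312] xy [740.6 546.9] size [76.6 29.1] ang 34.4 z [26.2 57.8 84.1]
block px [282, 251, 26, 25, 441] xy [667.4  18.7] size [58.5 54.9] ang 6.4 z [27.1 50.1 65.3]
side
block px [226, 107, 23, 19, 324] xy [707.6 549.3] size [38.7 79.2] ang 52.9 z [26.1 55.6 83.7]
block px [245, 151, 22, 24, 333] xy [580.2 237.4] size [67.1 37.2] ang 15.3 z [26.7 47.9 68.5]
block px [312, 173, 28, 26, 468] xy [667.1  18.6] size [59.9 58.7] ang 3.8 z [26.3 48.  63.9]
block px [226, 180, 21, 20, 365] xy [459.7 153.7] size [60.9 53.7] ang 62.6 z [26.2 48.5 52. ]
block px [268, 205, 15, 14, 180] xy [487.5   9.2] size [37.6 33.2] ang 63.5 z [26.2 43.4 57.8]
block px [290, 241, 20, 20, 347] xy [ 440.1 -151.5] size [49.3 43.7] ang 60.6 z [26.3 46.4 60.2]
block px [308, 290, 23, 26, 492] xy [ 372.8 -300.2] size [46.9 45.8] ang 71.2 z [26.3 46.2 49. ]
```

View pics/end.png

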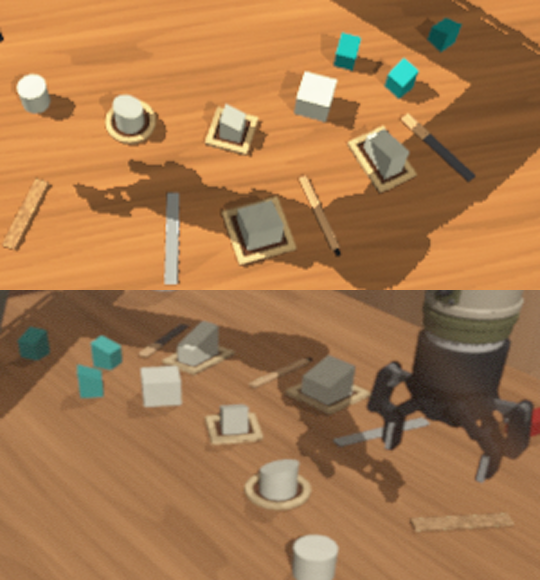

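All four bevelled blocks stand centred and square in their own mounts, and the flat-topped blocks at (314,95) and (33,92) have not moved.

```bash
python3 -c "
from workcell import *
print(hand_in())"
```

```text
the job is handed in; nothing more can be done
None
```

I stood all four bevelled blocks upright in their matching mounts, left the two flat-topped blocks where they were, and handed the job in at about 28 s; the hand-in returned no verdict.

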